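# Hold a milled block home in a sprung locating nest

## Robot

A 6-joint arm with a two-finger parallel gripper is mounted at the origin on a cart in front of the work surface, level with it; the furniture and walls round the work are solid. World frame = base frame: x ahead of the robot, y to its left, z up, the work surface at z = 0. Lengths are in m, angles in rad, forces in N, time in s.
With the tool pointing down it reaches from about 0.275 to 0.825 m from the base axis. Payload 5.2 kg.
Tool frame: the origin (TCP) lies at the very end of the fingers, on their centre line; the grasp point (between the pads) lies 19 mm behind it; z points along the fingers, y is the line along which they close (so a half turn about z gives the same grasp; the last joint's range is limited). The gripper opens to 93 mm and grips with 3 to 60 N. Pads are 15 mm wide; open, the fingers measure 128 mm over their backs; the gripper's body (75 mm by 188 mm) begins 65 mm behind the grasp point.
Start: joints at [-0.203, 0.259, 1.535, -0, 1.348, -0.203], TCP at [0.55, 0, 0.219] pointing down, gripper open.
Joint ranges: [-3.14, 3.14], [-0.91, 2.08], [0.19, 2.58], [-1.22, 4.36], [0.22, 2.71], [-3.12, 3.12]. Speed limits (rad/s): [2.57, 2.57, 3.14, 3.14, 3.14, 3.14].

## Interface

Orientations are given as a rotation vector (axis times angle).
In Python, from cell import observe, snapshot, camera_info, close_job gives the robot as it stands. The module is installed in compiled form; this text tells all that it offers.
- The arm moves only by the tool move_arm, never from a script. Its argument "rows" is a list of rows, each a list of 3 entries, a list of its own where there are three numbers: the gripper command: -1 is shut, 1 is fully open, values between are in proportion, then the shift along the tool's x, y, z in m, then the turn, a rotation vector about the tool's x, y, z in rad. In form: [[grip, [tx, ty, tz], [wx, wy, wz]], ...]. A call has 1 to 20 rows; each row shifts and turns the commanded pose from where the row before left it, along the tool's axes as they then stand; what a row does not reach is not made up. A row lasts 1/12 s, in which the tool goes at most 41.7 mm and 7.16 degrees, less where a joint would pass 70% of its speed; a pose out of reach is approached as far as the arm can. A call with a gripper value outside its range is refused whole. The fingers move at their own pace and stop on an object; the grip force is fixed at half the most. Time passes only in rows, so rows that do not move let the fingers close. It gives the time, the measured TCP pose, the force, the opening and the grip force at its end, in the units of the state.
- observe(): the state, without advancing time (a new reading comes with each control period).
- snapshot(name): name is "scene" or "side" or "wrist"; returns the picture (420x560x3 uint8, blue, green, red); there is no depth.
- camera_info(name): a dict with "mtx" (3x3 intrinsics, pixels), "origin" and "orientation" of the camera in the world. Camera axes: x right, y up, looking along -z (the intrinsics and any distortion apply to the point x, -y, -z); pixel columns grow to the right and rows downward; lengths in m; the calibration is good to about 2 mm. A picture is of the moment at which its call begins: read the wrist's pose just before it. camera_info takes no time and is no camera call; for the wrist camera it gives the pose at the moment of the call.
- close_job(): hands the job in; it is judged then, once.
The state is a dict: "clock": time; "joints": joint angles; "dq": joint speeds; "joint_torque": joint torques, N m; "tcp_pos": TCP position; "tcp_rot": TCP orientation; "ft_force": force on the tool from outside, world axes, zero at the start; "ft_torque": the same for the moment, N m; "width": finger opening in m; "grip_force": force on a finger pad.
Only numpy, scipy, OpenCV 4.12 (cv2) and the standard library are available. Lean on these libraries where they do the work, as an engineer would, in place of code of your own. Each camera call takes 0.05 s, during which the arm holds its last target. There are 200 camera calls.

## Task

Pick up the aluminium block and set it flat in the channel of the small steel locating nest, end-on to the nest's spring plunger. Slide it along the channel, pushing the plunger in, until its end sits square and firm on both hard stop pads; press, don't ram, and leave the other things where they lie. The spring pushes the block back out, so finish while still gripping it and pressing it home: do not let go.

Things in the scene. Friction and masses are not known exactly. Their poses are not given: they have to be found in the camera images.
- block_center (a point): centre (half-way up) of the loose bare aluminium block, 44 wide (its x) x 60 long (its y) x 32 mm high, two hollows in its top; about 0.2 kg. Starts flat on the bench, long axis roughly away from the robot. In the nest its long axis lies along the channel, either end first; grip it across the 44 mm width, above the 7 mm rails.
- nest: steel locating nest, oiled and slippery, bolted down. Origin: centre of its underside; x: pushing direction along the channel to the stop. Base 150 (x) x 84 x 12 mm; its top is the channel's floor. Two rails, 8 wide and 7 high above the floor, x = -70 to 30 mm, leave a channel 50 mm wide about y = 0, open at the -x end. Upright 70 wide, x = 40 to 66 mm, its top 44 mm above the bench, carries pads and plunger.
- nest_entry (a point): point on the nest: where the block's centre lies when the block rests on the channel floor clear of the plunger, its end 14 mm short of the plunger's tip (x = -20, z = 28 mm in the nest's frame). Axes as the nest's.
- nest_home (a point): point on the nest: where the block's centre lies when the block is fully home on both stop pads and flat on the channel floor (x = 6, z = 28 mm in the nest's frame; 26 mm beyond nest_entry). Axes as the nest's.
- stop_pads: the two hard stop pads on the upright's front, one rigid part; its origin and axes are the nest's. Round, 12 mm across, at y = -15 and +15 mm, faces at x = 36 mm, centres 27 mm above the bench; the plunger is between them.
- plunger (a joint): how far the plunger (round-nosed steel pin, 9 mm across, standing 12 mm proud of the stop pads) is pushed in, in m: 0 = out, about 0.012 = the block is on the stop pads. Its spring pushes back with about 2 N at first and 6 N when the block is home.
- v_block_c (a point): bystander, to be left alone: grey V block 50 x 60 x 40 mm; point at its origin, the centre of its underside
- sleeve_c (a point): bystander, to be left alone: rust-brown sleeve, diameter 40, height 42 mm; point at its origin, the centre of its underside
- flange_c (a point): bystander, to be left alone: turned steel flange, diameter 64, height 35 mm; point at its origin, the centre of its underside
- spanner_c (a point): bystander, to be left alone: spanner 186 mm long, lying near the bench's front edge; point at its origin, the centre of its underside
- file_c (a point): bystander, to be left alone: file with wooden handle, 280 mm long, lying near the bench's front edge; point at its origin, the centre of its underside
Things that resemble listed ones, but are neither listed nor needed, are in the scene too. Leave any purple look-alike of the part that bears block_center alone.

How it is judged:
On the way, in this order (a step that is already met when the one before it is completed fails the run):
1. the block is lifted clear of the bench in the gripper (height (world z) of block_center above 0.034 m and contact force between the fingers and block above 2 N), for 0.1 s.
2. the block is down in the channel between the rails (z of block_center in the frame of nest_home below 0.0025 m and y of block_center in the frame of nest_home between -0.005 and 0.005 m and angle between block_center's own z axis and vertical below 0.05 rad and angle between the y axis of block_center and the x axis of nest_home, either way round below 0.1 rad and x of block_center in the frame of nest_home above -0.06 m), for 0.1 s.
At the end, for the whole second after the job is handed in: Block flat on the channel floor (2.5 mm) and central (5 mm), on the stop pads (within 2 mm of home, square to 2 degrees, pressing over 1 N), plunger in by over 10 mm, and the gripper still pressing on the still block (over 2 N) (z of block_center in the frame of nest_home below 0.0025 m and y of block_center in the frame of nest_home between -0.005 and 0.005 m and angle between block_center's own z axis and vertical below 0.05 rad and x of block_center in the frame of nest_home above -0.002 m and angle between the y axis of block_center and the x axis of nest_home, either way round below 0.035 rad and value of joint plunger above 0.01 m and contact force between block and stop_pads above 1 N and contact force between the fingers and block above 2 N and linear speed of block below 0.01 m/s); the arm keeps its last pose, push and grip.
It fails at once if the block is rammed against the stop pads (over 60 N) (contact force between block and stop_pads above 60 N).
It fails at once if a bystander is shifted by more than 2 cm (distance of any of v_block_c, sleeve_c, flange_c, spanner_c, file_c from where it was at the start of the episode above 0.02 m).
It also fails if it takes over 56 s, if anything falls off the work surface, if the arm or the gripper's body presses on something with over 40 N, if the wrist force passes 120 N, or if a joint passes its speed limit or range.

## Working session

There is one attempt and no reset: what is moved stays moved. The work goes in short steps, Python scripts to look and compute and a tool call to move; the robot and the scene stay as the last step left them, time stands still between calls to the robot, and variables do not carry over. Pictures are saved under pics/ and viewed, at most 10 in all, crops included, and the job is handed in when it is done.

Besides the shell and the picture viewer there is one more tool, called after "Request:" as name([rows], argument=value, ...), one row to a line, values as JSON. move_arm: Moves the arm, as the interface text tells. Its arguments: {"type":"object","properties":{"rows":{"type":"array"}},"required":["rows"]}

```bash
mkdir -p pics; cat > h.py <<'E'
import numpy as np, cv2
from cell import observe, snapshot, camera_info, close_job
from scipy.spatial.transform import Rotation as R
def rot(o):
    o=np.array(o,float)
    if o.shape==(3,3): return o
    return R.from_rotvec(o).as_matrix() if o.size==3 else R.from_quat(o).as_matrix()
def ray(ci,uv,z):
    K=np.array(ci['mtx']);d=np.linalg.inv(K)@[uv[0],uv[1],1]
    d=rot(ci['orientation'])@(d*[1,-1,-1]);o=np.array(ci['origin'])
    return o+d*(z-o[2])/d[2]
def proj(ci,p):
    c=rot(ci['orientation']).T@(np.array(p)-np.array(ci['origin']))*[1,-1,-1]
    q=np.array(ci['mtx'])@c;return q[:2]/q[2]
E
python3 - <<'E'
from h import *
for n in ("scene","wrist"):
    print(n,camera_info(n)); cv2.imwrite(f"pics/{n}0.png",cv2.resize(snapshot(n),(784,588),interpolation=cv2.INTER_CUBIC))
s=observe();print(s)
E
```

```text
scene {'mtx': array([[386.68559538,   0.        , 286.09385122],
       [  0.        , 386.68559538, 197.35809232],
       [  0.        ,   0.        ,   1.        ]]), 'origin': array([ 1.00620787, -0.01363964,  0.7369641 ]), 'orientation': array([0.55936134, 0.35818547, 1.12235843])}
wrist {'mtx': array([[312.11380115,   0.        , 277.54316288],
       [  0.        , 312.11380115, 213.62798473],
       [  0.        ,   0.        ,   1.        ]]), 'origin': array([0.55033213, 0.08271614, 0.38360955]), 'orientation': array([-3.01618977e-01,  1.68141408e-03, -2.58809287e-04])}
{'clock': 0.1, 'joints': array([-2.02820794e-01,  2.59272713e-01,  1.53595517e+00, -1.19464990e-05,
        1.34805074e+00, -2.02820253e-01]), 'dq': array([-5.60875924e-05,  1.95615572e-04, -2.98552856e-03,  2.18521623e-03,
        1.67907223e-04,  1.63882594e-05]), 'joint_torque': array([ 2.99393134e-03, -4.38208973e+01, -2.84642941e+01,  7.21958186e-02,
        3.61894083e-02, -1.01468524e-04]), 'tcp_pos': array([5.49496645e-01, 1.11190765e-04, 2.17906890e-01]), 'tcp_rot': array([-2.22044791e+00, -2.22045259e+00,  1.47166890e-03]), 'ft_force': array([-0.35486215, -0.35971406,  0.67716818]), 'ft_torque': array([ 0.02620214,  0.01210285, -0.02272272]), 'grip_force': 0.0, 'width': 0.0926873994312489}
```

View pics/scene0.png

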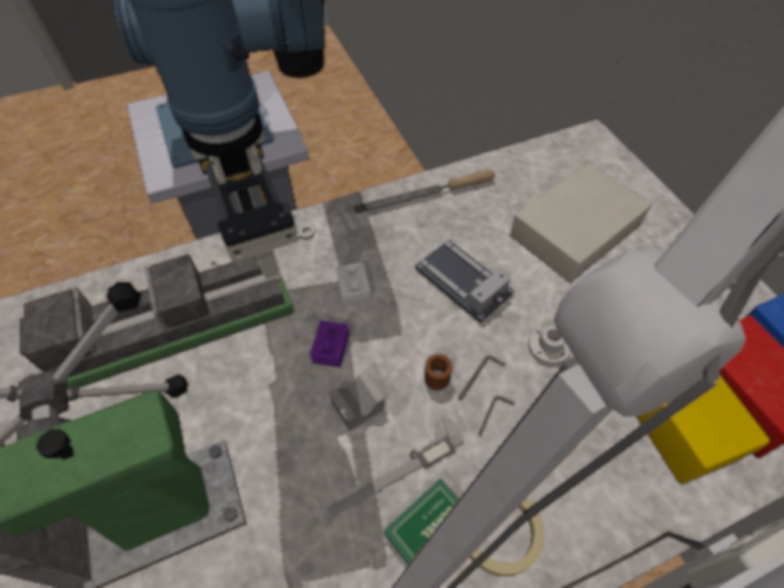

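View pics/wrist0.png

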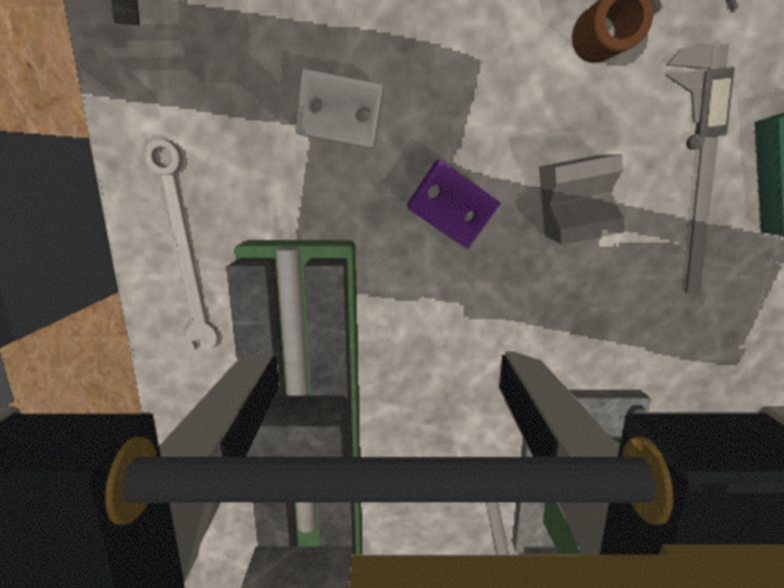

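The wrist view shows the aluminium block at about (340,107), with the purple look-alike at (453,203). In the scene view the block is at (352,280) and the nest at (465,278), its upright at (492,290). Next I'll enlarge both.

```bash
python3 - <<'E'
from h import *
w=snapshot("wrist");s=snapshot("scene")
a=cv2.resize(w[40:115,200:290],None,fx=6,fy=6,interpolation=cv2.INTER_CUBIC)   # 540x450
b=cv2.resize(s[165:240,290:375],None,fx=9,fy=8,interpolation=cv2.INTER_CUBIC)
cv2.imwrite("pics/n1.png",b)
cv2.imwrite("pics/b1.png",a)
ci=camera_info("wrist")
for p in [(303,69),(383,82),(374,147),(297,132)]: print(ray(ci,np.array(p)/1.4,.032).round(4))
E
```

```text
[0.4881 0.1478 0.032 ]
[0.5461 0.1392 0.032 ]
[0.539  0.0944 0.032 ]
[0.4811 0.1051 0.032 ]
```

View pics/n1.png

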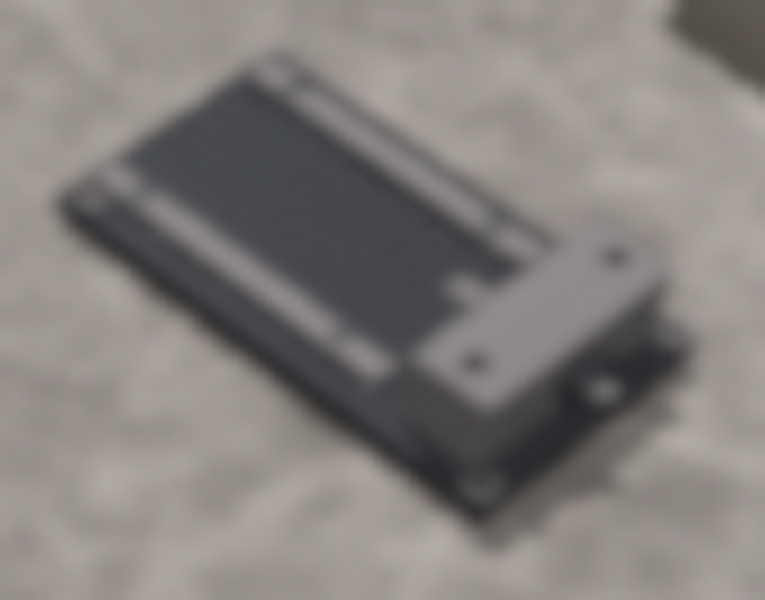

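View pics/b1.png

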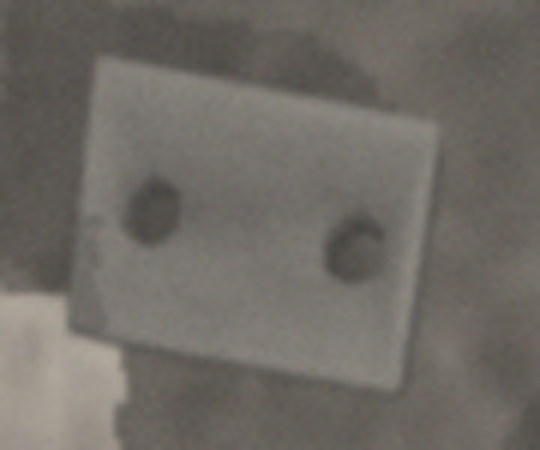

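The nest crop shows the upright's top corners at about (413,355), (490,410), (668,280) and (598,232), and the base's front corners at (62,197) and (278,52). The block's top corners are clear in the other crop.

```bash
cat > fit.py <<'E'
from h import *
from scipy.optimize import least_squares
def fit(ci,pts,pix,x0):
    pts=np.array(pts,float)/1000;pix=np.array(pix,float)
    def W(v):
        c,s=np.cos(v[2]),np.sin(v[2]);return np.c_[v[0]+c*pts[:,0]-s*pts[:,1],v[1]+s*pts[:,0]+c*pts[:,1],pts[:,2]]
    f=lambda v:np.ravel([proj(ci,p)-q for p,q in zip(W(v),pix)])
    r=least_squares(f,x0,loss='soft_l1');return r.x,f(r.x).reshape(-1,2)
E
python3 - <<'E'
from fit import *
ci=camera_info("wrist")
v,e=fit(ci,[(-30,22,32),(30,22,32),(30,-22,32),(-30,-22,32)],np.array([(98,58),(440,125),(400,388),(68,330)])/6+[200,40],[.51,.12,-.16])
print("block",v,np.degrees(v[2]),e.round(1).tolist())
cs=camera_info("scene")
pts=[(-75,-42,12),(-75,42,12),(40,-35,44),(66,-35,44),(66,35,44),(40,35,44),(30,-29,19),(-70,29,19)]
pix=np.array([(62,197),(278,52),(413,355),(490,410),(668,280),(598,232),(380,368),(268,68)])/[9,8]+[290,165]
v,e=fit(cs,pts,pix,[.6,.2,.8]);print("nest",v,np.degrees(v[2]),e.round(1).tolist())
print("block in scene px",proj(cs,[.5136,.1216,.032])*1.4)
E
```

```text
block [ 0.51312941  0.12087813 -0.17204674] -9.857552144001582 [[-0.7, -0.2], [0.6, -0.3], [0.4, 0.6], [-0.4, 0.1]]
nest [0.57033711 0.29628392 0.3277478 ] 18.778565702773975 [[-0.7, -0.4], [0.4, -0.6], [-0.6, 0.6], [-0.3, 1.3], [1.4, -0.3], [0.4, -1.3], [0.4, 1.1], [-0.6, -0.5]]
block in scene px [352.20900631 279.44614436]
```

Request:
move_arm([
  [1,[0.03,-0.009,0.018],[0,0,0]],
  [1,[0.03,-0.009,0.018],[0,0,0]],
  [1,[0.03,-0.009,0.018],[0,0,0]],
  [1,[0.031,-0.009,0.018],[0,0,0]],
  [1,[0,0,0],[0,0,-0.1165]],
  [1,[0,0,0],[0,0,-0.1165]],
  [1,[0,0,0],[0,0,-0.1165]],
  [1,[0,0,0],[0,0,-0.1165]],
  [1,[0,0,0],[0,0,-0.1165]],
  [1,[0,0,0],[0,0,-0.1165]],
  [1,[0,0,0],[0,0,-0.1165]],
  [1,[0,0,0],[0,0,-0.1165]],
  [1,[0,0,0],[0,0,-0.1165]],
  [1,[0,0,0],[0,0,-0.1165]],
  [1,[0,0,0],[0,0,-0.1165]],
  [1,[0,0,0],[0,0,-0.1165]],
  [1,[0,0,0],[0,0,0]],
  [1,[0,0,0],[0,0,0]],
])

```text
clock: 1.7
tcp_pos: [0.5139, 0.1211, 0.1465]
tcp_rot: [-0.277, -3.129, -0.0]
ft_force: [0.3, 0.0, -0.6]
width: 0.0932
grip_force: 0.0
```

```bash
python3 - <<'E'
from h import *
s=observe();ci=camera_info("wrist");w=snapshot("wrist")
print(s['tcp_pos'],rot(s['tcp_rot']).round(3).tolist(),s['joints'].round(2))
c=np.array([(sx*30,sy*22) for sx,sy in((-1,1),(1,1),(1,-1),(-1,-1))])/1000
t=-.172;Q=np.array([[np.cos(t),-np.sin(t)],[np.sin(t),np.cos(t)]])
for q in c@Q.T+[.5131,.1209]: print(proj(ci,[*q,.032]).round(1))
np.save("ci2.npy",ci,allow_pickle=True)
cv2.imwrite("pics/w2.png",cv2.resize(w,(784,588),interpolation=cv2.INTER_CUBIC))
E
```

```text
[0.51389461 0.12105569 0.14651705] [[-0.985, 0.175, -0.0], [0.175, 0.985, 0.0], [0.0, -0.0, -1.0]] [ 0.02  0.28  1.69  0.    1.17 -1.37]
[301.9 176.1]
[300.8 237.8]
[255.2 238. ]
[253.4 176.4]
```

View pics/w2.png

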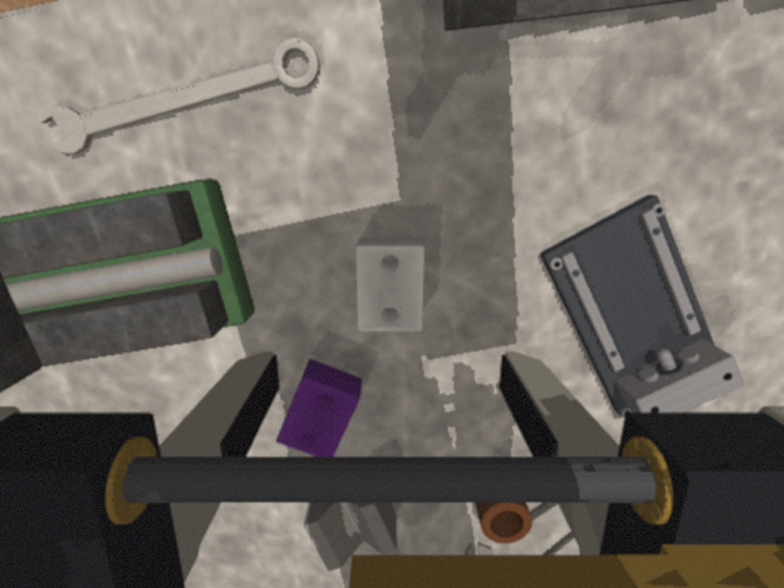

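The block's top spans (357,246) to (424,331), matching the prediction to about 1 px. The nest is now fully visible, so I'll refit it from this nearer view.

```bash
python3 - <<'E'
from fit import *
ci=np.load("ci2.npy",allow_pickle=True).item()
v,e=fit(ci,[(-30,22,32),(30,22,32),(30,-22,32),(-30,-22,32)],np.array([(424,246),(423,331),(358,331),(357,246)])/1.4,[.51,.12,-.16])
print("block",v,np.degrees(v[2]),e.round(1).tolist())
pts=[(-75,-42,12),(-75,42,12),(40,-35,44),(40,35,44),(66,35,44),(-70,-29,19),(30,-29,19),(30,29,19)]
pix=np.array([(542,255),(656,196),(615,378),(728,340),(743,375),(569,255),(616,367),(696,332)])/1.4
v,e=fit(ci,pts,pix,[.57,.296,.33]);print("nest",v,np.degrees(v[2]),e.round(1).tolist())
E
```

```text
block [ 0.51235054  0.12207251 -0.17588982] -10.077744251565598 [[0.4, -0.5], [-0.4, 0.5], [0.4, 0.6], [-0.3, -0.5]]
nest [0.56661974 0.29338652 0.34268958] 19.634666648844068 [[-1.2, -1.4], [-0.1, -3.2], [12.5, 15.2], [2.8, 9.4], [0.1, 6.0], [-3.3, -2.2], [1.0, 0.6], [-1.7, -0.4]]
```

Request:
move_arm([
  [1,[0,0,0.03],[0,0,0]],
  [1,[0,0,0.03],[0,0,0]],
  [1,[0,0,0.03],[0,0,0]],
  [1,[0,0,0.025],[0,0,0]],
  [1,[0,0,0.018],[0,0,0]],
  [1,[0,0,0],[0,0,0]],
  [1,[0,0,0],[0,0,0]],
])

```text
clock: 2.33
tcp_pos: [0.5133, 0.121, 0.013]
tcp_rot: [-0.274, -3.127, 0.0]
ft_force: [0.4, 0.2, 0.5]
width: 0.0924
grip_force: 0.0
```

Request:
move_arm([
  [1,[0,0,0.0015],[0,0,0]],
  [-1,[0,0,0],[0,0,0]],
  [-1,[0,0,0],[0,0,0]],
  [-1,[0,0,0],[0,0,0]],
  [-1,[0,0,0],[0,0,0]],
  [-1,[0,0,0],[0,0,0]],
  [-1,[0,0,0],[0,0,0]],
  [-1,[0,0,0],[0,0,0]],
  [-1,[0,0,0],[0,0,0]],
  [-1,[0,0,0],[0,0,0]],
])

```text
clock: 3.17
tcp_pos: [0.514, 0.1211, 0.0122]
tcp_rot: [-0.271, -3.13, -0.0]
ft_force: [0.8, 0.2, 1.0]
width: 0.0445
grip_force: 30.0
```

Request:
move_arm([
  [-1,[0,0,-0.02],[0,0,0]],
  [-1,[0,0,-0.025],[0,0,0]],
  [-1,[0,0,-0.025],[0,0,0]],
  [-1,[0,0,-0.025],[0,0,0]],
  [-1,[0,0.02,0],[0,0,0]],
  [-1,[0,0.03,0],[0,0,0]],
  [-1,[0,0.03,0],[0,0,0]],
  [-1,[0,0.03,0],[0,0,0]],
  [-1,[0,0.03,0],[0,0,0]],
  [-1,[0.001,0.027,0],[0,0,0]],
  [-1,[0,0,0],[0,0,-0.1]],
  [-1,[0,0,0],[0,0,-0.1]],
  [-1,[0,0,0],[0,0,-0.1]],
  [-1,[0,0,0],[0,0,-0.1]],
  [-1,[0,0,0],[0,0,-0.1]],
  [-1,[0,0,0],[0,0,0]],
  [-1,[0,0,0],[0,0,0]],
])

```text
clock: 4.58
tcp_pos: [0.5413, 0.2856, 0.1066]
tcp_rot: [0.507, -3.099, 0.0]
ft_force: [0.0, -0.1, -2.1]
width: 0.0447
grip_force: 30.0
```

```bash
python3 - <<'E'
from h import *
s=observe();ci=camera_info("wrist");w=snapshot("wrist")
r=rot(s['tcp_rot']);print(s['tcp_pos'],r.round(3).tolist(),np.degrees(np.arctan2(-r[1,0],-r[0,0])),s['width'],s['grip_force'])
np.save("ci3.npy",ci,allow_pickle=True);print(proj(ci,s['tcp_pos']))
cv2.imwrite("pics/w3.png",cv2.resize(w,(784,588),interpolation=cv2.INTER_CUBIC))
E
```

```text
[0.54132994 0.28556855 0.10658139] [[-0.948, -0.319, -0.001], [-0.319, 0.948, -0.0], [0.001, 0.0, -1.0]] 18.57754769514905 0.04472779467656535 29.99147593975067
[278.94841382 264.57504492]
```

View pics/w3.png

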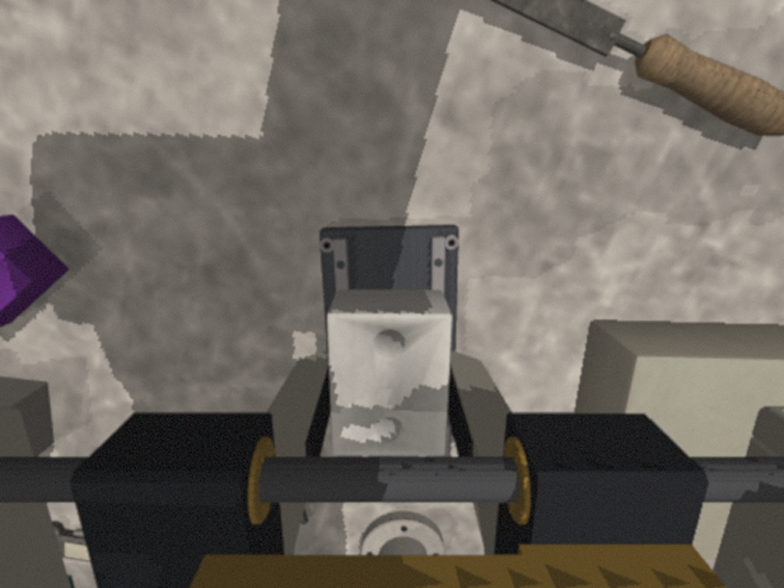

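The view shows the block held squarely, top edge at (329–452, 315), over the nest's open end, whose base corners are at (320,229) and (459,227). I'll enlarge the nest's visible part.

```bash
python3 - <<'E'
from h import *
w=cv2.imread("pics/w3.png")[215:365,300:480]
cv2.imwrite("pics/w3c.png",cv2.resize(w,(720,600),interpolation=cv2.INTER_CUBIC))
E
```

```text
(no output)
```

View pics/w3c.png

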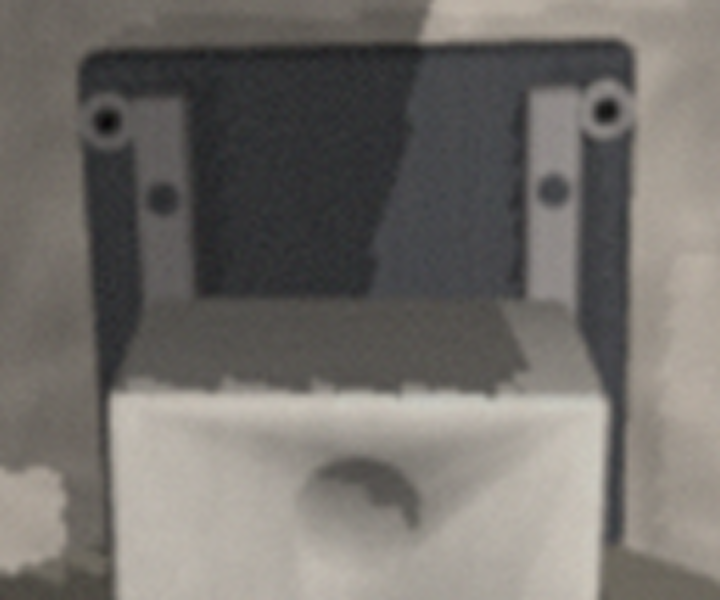

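The crop shows the rail starts at (133–187, 97) and (529–580, 88), the screws at (107,121) and (605,110), and the block's top rear edge from (110,395) to (608,398). The nest is turned slightly from the block.

```bash
python3 - <<'E'
from h import *
from scipy.optimize import least_squares
ci=np.load("ci3.npy",allow_pickle=True).item()
S=lambda p:(np.array(p,float)/4+[300,215])/1.4
def solve(P,px,E,ex,x0):
    P=np.array(P)/1000.
    def w(v,x,y,z): c,s=np.cos(v[2]),np.sin(v[2]);return [v[0]+c*x-s*y,v[1]+s*x+c*y,z]
    def f(v):
        r=[proj(ci,w(v,*p))-S(q) for p,q in zip(P,px)]
        r+=[proj(ci,w(v,v[3+i],y/1000,z/1000))-S(q) for i,((y,z),q) in enumerate(zip(E,ex))]
        return np.ravel(r)
    r=least_squares(f,list(x0)+[-.05]*len(E),loss='soft_l1',f_scale=.5);return r.x,f(r.x).reshape(-1,2).round(2).tolist()
P=[(-70,-33,19),(-70,-25,19),(-70,25,19),(-70,33,19),(-75,-42,12),(-75,42,12)]
px=[(133,97),(187,97),(529,88),(580,88),(77,52),(636,42)]
E=[(-33,19),(-25,19),(25,19),(33,19),(-42,12),(42,12)]
ex=[(145,300),(193,300),(527,300),(576,300),(97,330),(624,330)]
v,e=solve(P,px,E,ex,(.57,.296,.33));print("nest",v[:3].round(4),np.degrees(v[2]),e)
zt=(.1066+.0198)*1000
b,e=solve([(-30,-22,zt),(-30,22,zt)],[(109,396),(609,398)],[(-22,zt),(22,zt)],[(118,590),(601,590)],(.541,.286,.32))
print("block",b[:3].round(4),np.degrees(b[2]),e)
for n in (v,): 
    d=b[:2]-n[:2];c,s=np.cos(n[2]),np.sin(n[2]);print("block in nest",c*d[0]+s*d[1],-s*d[0]+c*d[1],np.degrees(b[2]-n[2]))
E
```

```text
nest [0.5682 0.2955 0.3429] 19.64525034632436 [[-0.49, -0.22], [-0.32, -0.41], [-0.04, 0.02], [0.68, -0.17], [-0.61, 0.65], [0.58, 0.49], [-0.53, 0.02], [0.37, -0.01], [-0.08, -0.0], [0.64, 0.01], [-0.91, 0.03], [1.24, 0.01]]
block [0.5397 0.2846 0.321 ] 18.39259186693319 [[0.33, 0.06], [-0.12, -0.08], [0.13, -0.01], [-0.36, -0.01]]
block in nest -0.030453073578113322 -0.000776820267135889 -1.2526584793911684
```

Request:
move_arm([
  [-1,[0,0.0008,0],[0,0,-0.021]],
  [-1,[0,0,0.02],[0,0,0]],
  [-1,[0,0,0.02],[0,0,0]],
  [-1,[0,0,0.018],[0,0,0]],
  [-1,[0,0,0.01],[0,0,0]],
  [-1,[0,0,0.004],[0,0,0]],
  [-1,[0,0,0.002],[0,0,0]],
  [-1,[0,0,0],[0,0,0]],
  [-1,[0,0,0],[0,0,0]],
])

```text
clock: 5.38
tcp_pos: [0.5423, 0.2867, 0.0341]
tcp_rot: [-0.544, 3.092, 0.0]
ft_force: [-1.0, 0.5, -2.0]
width: 0.0446
grip_force: 30.0
```

```bash
python3 - <<'E'
from h import *
s=observe();print(s['tcp_pos'],s['ft_force'],s['ft_torque'])
w=snapshot("wrist");cv2.imwrite("pics/w4.png",cv2.resize(w[160:330,190:370],(720,600),interpolation=cv2.INTER_CUBIC))
np.save("ci4.npy",camera_info("wrist"),allow_pickle=True)
E
```

```text
[0.54225752 0.28670565 0.0341386 ] [-1.00912031  0.50472993 -2.01787114] [ 0.18711807 -0.10227873 -0.04310643]
```

View pics/w4.png

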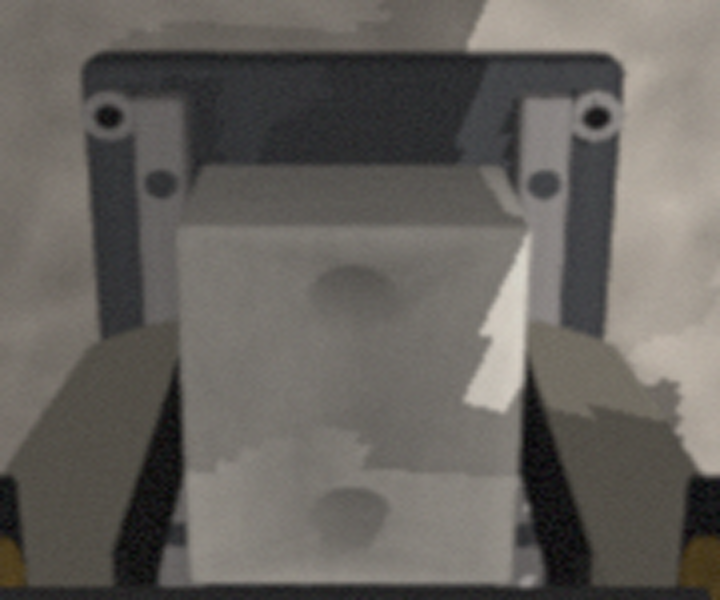

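The block now sits square between the rails: block top 178–530 (middle 354), channel 190–520 (middle 355). Lowering it gently.

Request:
move_arm([
  [-1,[0,0,0.004],[0,0,0]],
  [-1,[0,0,0.003],[0,0,0]],
  [-1,[0,0,0.001],[0,0,0]],
  [-1,[0,0,0.001],[0,0,0]],
  [-1,[0,0,0],[0,0,0]],
  [-1,[0,0,0],[0,0,0]],
])

```text
clock: 5.93
tcp_pos: [0.5415, 0.2865, 0.0242]
tcp_rot: [-0.544, 3.094, 0.0]
ft_force: [-0.7, -0.1, -1.0]
width: 0.0449
grip_force: 30.0
```

Request:
move_arm([
  [-1,[0,0,0.0005],[0,0,0]],
  [-1,[0,0,0.0005],[0,0,0]],
  [-1,[0,0,0],[0,0,0]],
  [-1,[0,0,0],[0,0,0]],
])

```text
clock: 6.27
tcp_pos: [0.5417, 0.2865, 0.0242]
tcp_rot: [-0.544, 3.093, 0.0]
ft_force: [-2.4, -1.0, 5.4]
width: 0.0447
grip_force: 30.0
```

Request:
move_arm([
  [-1,[-0.003,0,0],[0,0,0]],
  [-1,[-0.005,0,0],[0,0,0]],
  [-1,[-0.005,0,0],[0,0,0]],
  [-1,[-0.004,0,0],[0,0,0]],
  [-1,[-0.003,0,0],[0,0,0]],
  [-1,[0,0,0],[0,0,0]],
  [-1,[0,0,0],[0,0,0]],
])

```text
clock: 6.85
tcp_pos: [0.5615, 0.2937, 0.0242]
tcp_rot: [-0.544, 3.092, 0.001]
ft_force: [0.0, 0.3, 5.9]
width: 0.0447
grip_force: 30.0
```

Request:
move_arm([
  [-1,[-0.002,0,0],[0,0,0]],
  [-1,[-0.002,0,0],[0,0,0]],
  [-1,[-0.002,0,0],[0,0,0]],
  [-1,[0,0,0],[0,0,0]],
  [-1,[0,0,0],[0,0,0]],
])

```text
clock: 7.27
tcp_pos: [0.5656, 0.2953, 0.0242]
tcp_rot: [0.544, -3.094, 0.0]
ft_force: [-4.0, -1.9, 8.4]
width: 0.0449
grip_force: 30.0
```

Request:
move_arm([
  [-1,[-0.002,0,0],[0,0,0]],
  [-1,[-0.002,0,0],[0,0,0]],
  [-1,[-0.002,0,0],[0,0,0]],
  [-1,[-0.001,0,0],[0,0,0]],
  [-1,[0,0,0],[0,0,0]],
  [-1,[0,0,0],[0,0,0]],
])

```text
clock: 7.77
tcp_pos: [0.571, 0.2972, 0.0242]
tcp_rot: [0.544, -3.091, 0.001]
ft_force: [-7.2, -2.4, 11.3]
width: 0.0452
grip_force: 30.0
```

Request:
move_arm([
  [-1,[-0.0007,0,0],[0,0,0]],
  [-1,[-0.0007,0,0],[0,0,0]],
  [-1,[0,0,0],[0,0,0]],
  [-1,[0,0,0],[0,0,0]],
])

```text
clock: 8.1
tcp_pos: [0.5719, 0.2976, 0.0242]
tcp_rot: [0.544, -3.091, 0.001]
ft_force: [-7.9, -5.1, 12.0]
width: 0.0451
grip_force: 30.0
```

Request:
move_arm([
  [-1,[-0.001,0,0],[0,0,0]],
  [-1,[-0.001,0,0],[0,0,0]],
  [-1,[0,0,0],[0,0,0]],
  [-1,[0,0,0],[0,0,0]],
])

```text
clock: 8.43
tcp_pos: [0.5736, 0.2982, 0.0242]
tcp_rot: [0.544, -3.09, 0.001]
ft_force: [-8.4, -4.0, 12.8]
width: 0.0449
grip_force: 30.0
```

Request:
move_arm([
  [-1,[-0.001,0,0],[0,0,0]],
  [-1,[-0.001,0,0],[0,0,0]],
  [-1,[0,0,0],[0,0,0]],
  [-1,[0,0,0],[0,0,0]],
])

```text
clock: 8.77
tcp_pos: [0.5753, 0.2988, 0.0242]
tcp_rot: [0.544, -3.09, 0.002]
ft_force: [-8.9, -4.9, 14.3]
width: 0.0448
grip_force: 30.0
```

Request:
move_arm([
  [-1,[-0.001,0,0],[0,0,0]],
  [-1,[0,0,0],[0,0,0]],
  [-1,[0,0,0],[0,0,0]],
])

```text
clock: 9.02
tcp_pos: [0.5758, 0.299, 0.0242]
tcp_rot: [0.544, -3.089, 0.002]
ft_force: [-10.9, -5.0, 15.0]
width: 0.0449
grip_force: 30.0
```

Request:
move_arm([
  [-1,[-0.001,0,0],[0,0,0]],
  [-1,[0,0,0],[0,0,0]],
  [-1,[0,0,0],[0,0,0]],
])

```text
clock: 9.27
tcp_pos: [0.5758, 0.299, 0.0242]
tcp_rot: [0.544, -3.087, 0.003]
ft_force: [-12.9, -5.8, 16.2]
width: 0.0446
grip_force: 30.0
```

Request:
move_arm([
  [-1,[-0.001,0,0],[0,0,0]],
  [-1,[-0.001,0,0],[0,0,0]],
  [-1,[0,0,0],[0,0,0]],
  [-1,[0,0,0],[0,0,0]],
  [-1,[0,0,0],[0,0,0]],
])

```text
clock: 9.68
tcp_pos: [0.576, 0.299, 0.0241]
tcp_rot: [0.543, -3.084, 0.004]
ft_force: [-17.9, -7.5, 19.1]
width: 0.0449
grip_force: 30.0
```

```bash
python3 - <<'E'
from h import *
s=observe();r=rot(s['tcp_rot']);print(s['tcp_pos'],s['ft_force'],s['ft_torque'],r.round(4).tolist(),np.abs(s['dq']).max())
w=snapshot("wrist");cv2.imwrite("pics/w5.png",cv2.resize(w[130:330,160:400],(720,600),interpolation=cv2.INTER_CUBIC))
E
```

```text
[0.5760211  0.29904182 0.02407447] [-17.90619049  -7.50950757  19.11922494] [-1.19218709  2.81468481 -0.11971938] [[-0.9397, -0.3417, -0.01], [-0.3417, 0.9398, -0.0041], [0.0108, -0.0005, -0.9999]] 0.001046832290917452
```

View pics/w5.png

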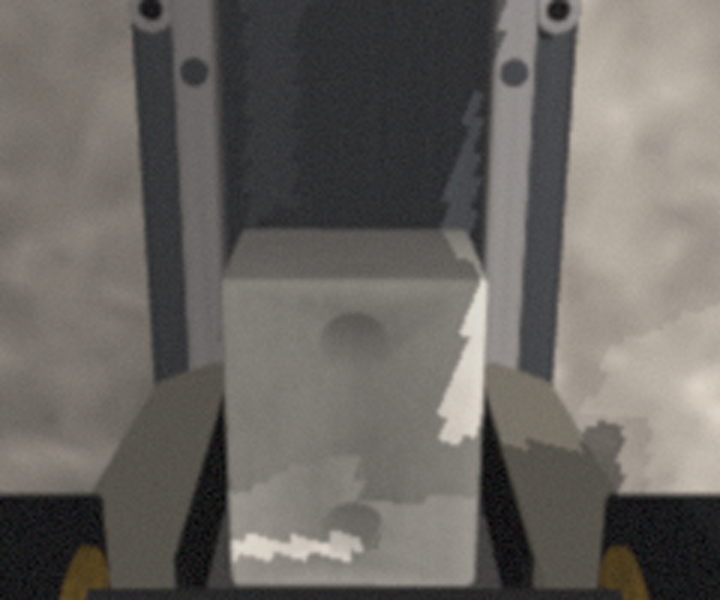

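The block is square and central in the channel. Its travel of 36.4 mm matches home, and the push has stalled at about 19 N, well above the 6 N spring. I'm handing in.

```bash
python3 -c "
from h import *
print(close_job())"
```

```text
the job is handed in; nothing more can be done
None
```

The job is handed in, with the block still gripped and pressed home: it stalled where the measured nest position puts the stop pads, at about 19 N against the 6 N spring. The interface returned no verdict.

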